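# Show the pipette tip to the inspection camera

## Task

Swivel the head of the bench inspection camera by the fin on top until its lens looks straight along the rail of its foot. Then pick up the pipette lying on the bench and hold it level in front of the lens, its tip pointing straight at the lens, over the round disc at the end of the rail and as high as the middle of the lens. Do not bump the camera with the pipette, leave the marker and the forceps where they lie, and finish while still holding the pipette there, still and in the air.

Things in the scene. Friction and masses are not known exactly. Their poses are not given: they have to be found in the camera images.
- camera_foot: Fixed foot of the inspection camera: grey plate 110 x 110 x 12 mm, origin under its centre. A rail 16 mm wide, 8 mm high runs from it along its own -y, flat on the bench, to a round disc 40 mm across, 8 mm high, centred 150 mm from the origin. A post 32 mm across (collars up to 48 mm) on the origin, 98 mm high, carries the swivelling head.
- camera_head (a joint): Swivel of the camera head about the vertical through the foot's origin, rad. 0: lens looks along the rail (foot's -y); positive is counter-clockwise from above. Range -0.7 to 1.4, starts at 0.5 to 1.1, stays where left, turns with 0.12 N m. The head is a grey box 52 wide, 66 mm long, 100 to 156 mm above the bench; its black lens barrel, 36 to 44 mm across, ends 60 mm from the axis.
- grip_fin (a point): Point in the black upright fin on top of the camera head, on the swivel axis, 182 mm above the bench, 16 mm below the fin's top (root at 156 mm). The fin is 12 mm thick and 46 mm long, long side the way the lens looks. Frame turns with the head: -y is the way the lens looks, x goes through the fin's thickness.
- lens (a point): Centre of the front glass of the lens, on the head, 60 mm from the swivel axis and 128 mm above the bench.
- view_spot (a point): Where the pipette tip shall be: 128 mm above the bench (the height of the lens axis), straight over the centre of the disc at the end of the rail, 150 mm from the swivel axis. Axes as the foot's: -y is away from the lens.
- pipette: Loose pipette, 246 mm long, 70 to 120 g, lying flat: dark handle, flange and plunger knob at one end, thin pale tip at the other. Origin on its underside at mid length; own -y points to the tip, +y to the plunger, z up. The handle (own y -31 to +72 mm) is 23 mm wide and 23 mm high, centred 8.5 mm to the own -x of the origin.
- pipette_grip (a point): Middle of the pipette's handle near its balance point, 11.5 mm above its underside, 143 mm behind the tip; axes as the pipette's. Grip it here across its own x (23 mm).
- pipette_tip (a point): End of the pipette's tip cone (6 mm across), 123 mm from the pipette's origin along its own -y, 11 mm above its underside.
- marker: Bystander: marker pen lying on the bench, 130 mm long along its own y, 12 mm thick; origin at mid length on its underside.
- forceps: Bystander: steel forceps lying on the bench, 121 mm long along their own y, 17 mm wide, 10 mm high; origin at mid length on the underside.

How it is judged:
By the outcome, as a careful person would: the job done as asked, in the order asked, and still so for the second after the job is handed in, while the arm keeps its last pose, push and grip.
It also fails if it takes over 48 s, if anything falls off the work surface, if the arm or the gripper's body presses on something with over 40 N, if the wrist force passes 120 N, or if a joint passes its speed limit or range.

## Robot

A 6-joint arm with a two-finger parallel gripper is mounted at the origin on a cart in front of the work surface, level with it; the furniture and walls round the work are solid. World frame = base frame: x ahead of the robot, y to its left, z up, the work surface at z = 0. Lengths are in m, angles in rad, forces in N, time in s.
With the tool pointing down it reaches from about 0.3 to 0.875 m from the base axis. Payload 6.4 kg.
Tool frame: the origin (TCP) lies at the very end of the fingers, on their centre line; the grasp point (between the pads) lies 19 mm behind it; z points along the fingers, y is the line along which they close (so a half turn about z gives the same grasp; the last joint's range is limited). The gripper opens to 85 mm and grips with 20 to 120 N. Pads are 22 mm wide; open, the fingers measure 114 mm over their backs; the gripper's body (76 mm by 85 mm) begins 54 mm behind the grasp point. The pads swing forward as they close: fully open they stand 13 mm farther back than shut.
Start: joints at [0.929, 0.181, 1.607, -0, 1.354, -0.206], TCP at [0.243, 0.521, 0.231] pointing down, gripper open.
Joint ranges: [-2.99, 2.99], [-0.89, 2.07], [0.3, 2.58], [-1.14, 4.28], [0, 2.63], [-3.12, 3.12]. Speed limits (rad/s): [2.57, 2.57, 3.01, 3.14, 3.14, 3.14].

## Interface

Orientations are given as a unit quaternion [w, x, y, z].
In Python, from bench import ctrl, vision, hand_in gives the robot as it stands (ctrl), with the cameras (vision) and the job as plain functions.
- The arm moves only by the tool drive_effector, called after "Emit:" as name(argument=value, ...) on one line, values as JSON. Schema: {"type":"object","properties":{"rows":{"type":"array","items":{"type":"number"},"minItems":7,"maxItems":70},"only":{"type":"string"},"quiet":{"type":"boolean"},"lines":{"type":"string"}},"required":["rows"],"additionalProperties":false}. rows is one flat list of numbers that holds 1 to 10 rows one after another, with no inner brackets; each row has 7 numbers: dx, dy, dz in shares of 1 m (1.0 is 1 m), then a rotation vector rx, ry, rz in normalised numbers (1 is 4 rad), then the opening from 0.0 (shut) to 1.0 (fully open); each row is the pose to reach, as a shift and turn from the pose commanded when the call began, along the tool's axes at that moment; what a row does not reach only later rows make up. A row lasts 1/8 s, in which the tool goes at most 0.0625 m and 0.188 rad, less where a joint would pass 70% of its speed; a pose out of reach is approached as far as the arm can. The fingers move at their own pace and stop on an object; the grip force is fixed at half the most. Time passes only in rows, so rows that do not move let the fingers close. The tool returns the time, the measured TCP pose, the force, the opening and the grip force at its end. only (a regular expression) keeps the lines of the reply that match it, lines (a string "A,B") keeps lines A to B, and quiet returns only ok. Shift and turn numbers lie between -1 and 1, and a call with a number outside is refused. Input that does not fit is refused with a message, and nothing moves.
- ctrl.get_obs(): the state, without advancing time (a new reading comes with each control period).
- vision.camera(name): name is "scene" or "top"; returns the picture (400x640x3 uint8, blue, green, red); there is no depth.
- vision.camera_params(name): a dict with "fovy" (degrees; the focal length in pixels is half the picture's height over the tangent of half this angle, whatever the lens; pixels are square), "cx", "cy" (the principal point, pixels), "view" (4x4, takes a point from world to camera coordinates). Camera axes: x right, y up, looking along -z (the intrinsics and any distortion apply to the point x, -y, -z); pixel columns grow to the right and rows downward; lengths in m; the calibration is good to about 2 mm. A picture is of the moment at which its call begins. camera_params takes no time and is no camera call.
- hand_in(): hands the job in; it is judged then, once.
The state is a dict: "time_s": time; "q": joint angles; "dq": joint speeds; "joint_efforts": joint torques, N m; "eef_pos": TCP position; "eef_rot": TCP orientation; "wrist_force": force on the tool from outside, world axes, zero at the start; "torque": the same for the moment, N m; "opening": opening from 0.0 (shut) to 1.0 (fully open); "grasp_force": force on a finger pad.
Only numpy, scipy, OpenCV 4.12 (cv2) and the standard library are available. Lean on these libraries where they do the work, as an engineer would, in place of code of your own. Each camera call takes 0.05 s, during which the arm holds its last target. There are 200 camera calls.

## Working session

There is one attempt and no reset: what is moved stays moved. The work goes in short steps, Python scripts to look and compute and a tool call to move; the robot and the scene stay as the last step left them, time stands still between calls to the robot, and variables do not carry over. Pictures are saved under pics/ and viewed, at most 10 in all, crops included, and the job is handed in when it is done.

```bash
ls; mkdir -p pics
```

Run:
```python
from bench import ctrl, vision, hand_in
import cv2
for n in("scene","top"):
    cv2.imwrite(f"pics/{n}0.png",vision.camera(n)); p=vision.camera_params(n); print(n,p)
o=ctrl.get_obs(); print(o)
```

```text
bench.py
pics
scene {'fovy': 55.29758840498126, 'cx': 312.9197715566919, 'cy': 202.0869126675969, 'view': array([[ 0.77957405, -0.62621917,  0.01067005, -0.34740432],
       [ 0.35589319,  0.45693794,  0.81519798, -0.27556602],
       [-0.51536815, -0.6317098 ,  0.5790841 , -0.76891224],
       [ 0.        ,  0.        ,  0.        ,  1.        ]])}
top {'fovy': 42.26639663672707, 'cx': 328.0988384309426, 'cy': 206.78774359098438, 'view': array([[-0.06267715, -0.99802688, -0.00373242,  0.03758799],
       [ 0.97563705, -0.06205801,  0.21043086, -0.48234315],
       [-0.21024728,  0.00954772,  0.97760162, -1.35287388],
       [ 0.        ,  0.        ,  0.        ,  1.        ]])}
{'time_s': 0.1, 'q': array([ 9.28698034e-01,  1.81429099e-01,  1.60787298e+00, -1.40669231e-05,
        1.35379123e+00, -2.06285818e-01]), 'dq': array([ 0.00071104,  0.0006397 , -0.00223657, -0.00142173, -0.00020171,
       -0.00136971]), 'joint_efforts': array([ 3.30587418e-04, -4.45880127e+01, -3.52235913e+01, -2.42184806e-04,
        4.22399462e-03, -4.33325802e-07]), 'eef_pos': array([0.2424255 , 0.52087456, 0.23051234]), 'eef_rot': array([-3.02564188e-04,  2.16184305e-01,  9.76352284e-01, -6.86652948e-04]), 'wrist_force': array([-0.52904947, -0.04146996, -0.23218245]), 'torque': array([-0.02468936,  0.01725707, -0.00055399]), 'grasp_force': 0.0, 'opening': 0.9982269868063117}
```

View pics/scene0.png

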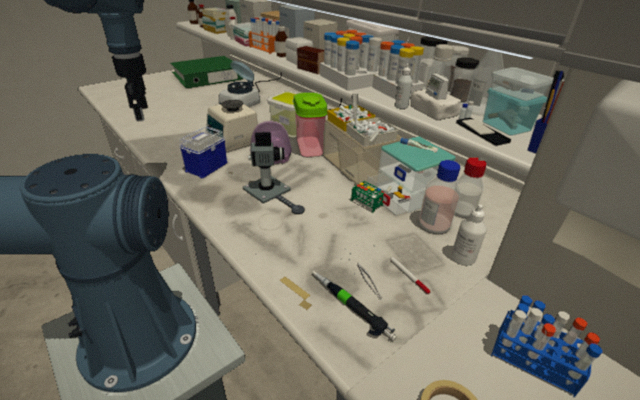

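View pics/top0.png

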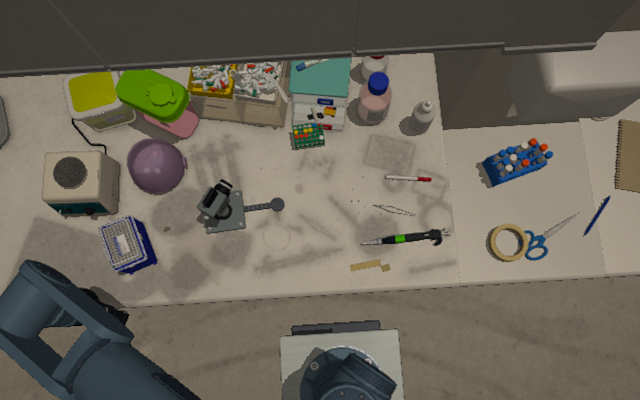

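The scene view shows the camera at about (265,165), its disc at (298,209), and the pipette from (314,273) to (393,337). The top view shows the foot at about (222,211), the disc at (277,205), the pipette tip at (362,243) and its plunger at (448,236). Next I'll view enlarged crops.

Run:
```python
import cv2
t=cv2.imread("pics/top0.png")
def crop(im,x,y,w,h,s,n): cv2.imwrite(n,cv2.resize(im[y:y+h,x:x+w],None,fx=s,fy=s,interpolation=cv2.INTER_CUBIC))
crop(t,190,170,100,70,8,"pics/c1.png"); crop(t,350,165,114,85,7,"pics/c2.png")
```

```text
(no output)
```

View pics/c1.png

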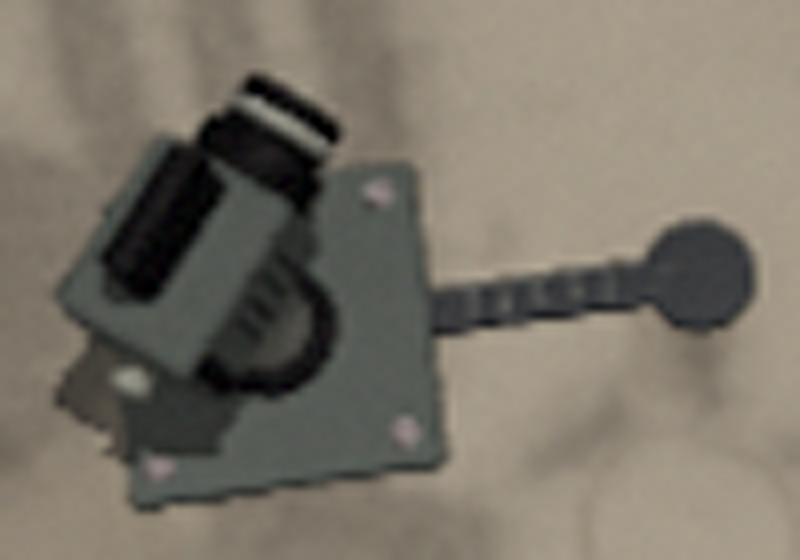

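View pics/c2.png

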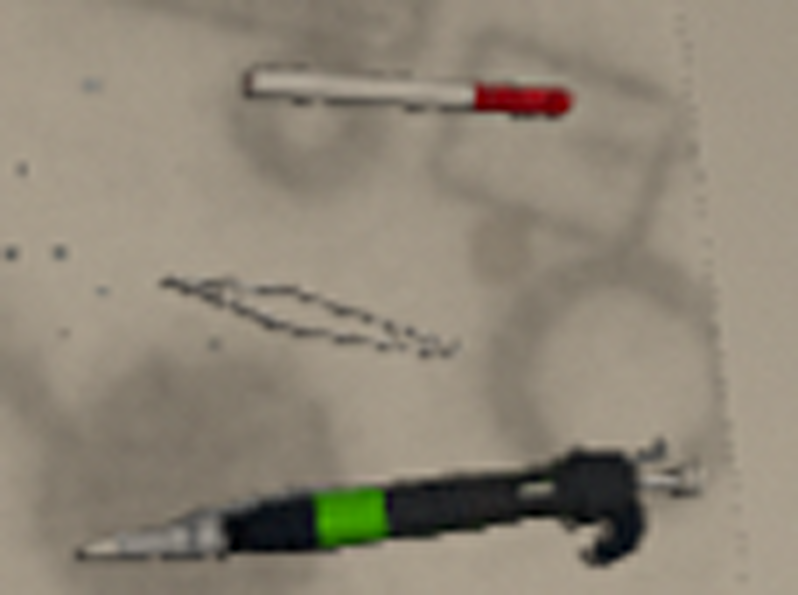

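Crop 1 gives the disc at (700,275) and the plate corners at (415,163), (443,463) and (135,508). The fin top has corners (180,140), (225,185), (150,300) and (103,258). Crop 2 gives the pipette tip at (82,553) and knob at (700,480), with the handle at x=440 spanning rows 478 to 538.

Create h.py:
```python
import numpy as np
from bench import ctrl, vision, hand_in
from scipy.spatial.transform import Rotation as R
def w(n,u,v,z):
    p=vision.camera_params(n);f=200/np.tan(np.radians(p["fovy"])/2);V=p["view"]
    d=V[:3,:3].T@[(u-p["cx"])/f,-(v-p["cy"])/f,-1];c=-V[:3,:3].T@V[:3,3]
    return c+d*(z-c[2])/d[2]
def px(n,P):
    p=vision.camera_params(n);f=200/np.tan(np.radians(p["fovy"])/2);V=p["view"]
    c=V[:3,:3]@P+V[:3,3];return np.array([p["cx"]-f*c[0]/c[2],p["cy"]+f*c[1]/c[2]])
def tool():
    o=ctrl.get_obs();q=o["eef_rot"];return o["eef_pos"],R.from_quat([q[1],q[2],q[3],q[0]])
```

Run:
```python
from h import *
np.set_printoptions(precision=4,suppress=True)
a=lambda u,v,z:w("top",190+(u+.5)/8-.5,170+(v+.5)/8-.5,z)
b=lambda u,v,z:w("top",350+(u+.5)/7-.5,165+(v+.5)/7-.5,z)
D=a(700,275,.008);C=[a(*c,.012) for c in((415,163),(443,463),(135,508))]
print("disc",D,"corners",C,"foot",(C[0]+C[2])/2,np.linalg.norm(C[0]-C[1]),np.linalg.norm(C[1]-C[2]))
F=[a(*c,.198) for c in((180,140),(225,185),(150,300),(103,258))]
fc=sum(F)/4;print("fin",F,fc)
d=F[0]+F[1]-F[2]-F[3];print("fin dir",np.arctan2(d[1],d[0]))
L=a(293,117,.128);print("lens approx",L)
r=D-(C[0]+C[2])/2;print("rail dir",np.arctan2(r[1],r[0]),np.linalg.norm(r[:2]), "edge",np.arctan2(*(C[1]-C[2])[1::-1]))
r=D-fc;print("rail from fin",np.arctan2(r[1],r[0]),np.linalg.norm(r[:2]))
T=b(82,553,.011);K=b(700,480,.012);G=b(440,508,.0115);d=K-T;print("tip",T,"knob",K,np.linalg.norm(d),"ang",np.arctan2(d[1],d[0]),"G",G,"G along",T+d/np.linalg.norm(d)*.143)
d=G-T;print(np.arctan2(d[1],d[0]))
p,r=tool();print(p,r.as_matrix())
# scene check
for P in (D,fc,T,G): print(px("scene",P))
```

```text
disc [0.5103 0.149  0.008 ] corners [array([0.5561, 0.247 , 0.012 ]), array([0.4485, 0.2402, 0.012 ]), array([0.4394, 0.347 , 0.012 ])] foot [0.4978 0.297  0.012 ] 0.10785317548257017 0.10710814838406413
fin [array([0.5195, 0.2887, 0.198 ]), array([0.5045, 0.2752, 0.198 ]), array([0.47  , 0.2986, 0.198 ]), array([0.484 , 0.3127, 0.198 ])] [0.4945 0.2938 0.198 ]
fin dir -0.5942758996898164
lens approx [0.5438 0.2674 0.128 ]
rail dir -1.4860939625074947 0.14853371361052706 edge -1.4864023463919342
rail from fin -1.461790150467601 0.14568585656626384
tip [ 0.3833 -0.0779  0.011 ] knob [ 0.3967 -0.3231  0.012 ] 0.24555365650419797 ang -1.5162930381383308 G [ 0.3922 -0.2199  0.0115] G along [ 0.3911 -0.2207  0.0116]
-1.5087196085483456
[0.2424 0.5209 0.2305] [[-0.9065  0.4221 -0.0009]
 [ 0.4221  0.9065 -0.0012]
 [ 0.0003 -0.0015 -1.    ]]
[298.3582 208.6733]
[262.7729 133.706 ]
[313.0687 271.5712]
[357.3893 307.1263]
```

Careful with the scale: turns go in shares of 4 rad. That gives: 0.158 rad / 4 = 0.0395.

Emit:
drive_effector(rows=[-0.326, -0.097, 0, 0, 0, 0.0395, 0.6, -0.326, -0.097, 0, 0, 0, 0.0395, 0.6, -0.326, -0.097, 0, 0, 0, 0.0395, 0.6, -0.326, -0.097, 0, 0, 0, 0.0395, 0.6, -0.326, -0.097, 0, 0, 0, 0.0395, 0.6, -0.326, -0.097, 0, 0, 0, 0.0395, 0.6, -0.326, -0.097, 0, 0, 0, 0.0395, 0.6, -0.326, -0.097, 0, 0, 0, 0.0395, 0.6])

```text
time_s: 1.1
eef_pos: [0.4965, 0.2961, 0.2308]
eef_rot: [-0.001, 0.292, 0.956, -0.0]
wrist_force: [0.1, 0.1, 0.4]
opening: 0.6
grasp_force: 0.0
```

Run:
```python
from h import *
import cv2
t=vision.camera("top");s=vision.camera("scene")
f=lambda im,x,y,w,h,k:cv2.resize(im[y:y+h,x:x+w],None,fx=k,fy=k,interpolation=cv2.INTER_CUBIC)
cv2.imwrite("pics/d1.png",np.hstack([f(t,170,150,100,100,4),f(s,220,80,100,100,4)]))
print(tool()[0],tool()[1].as_matrix().round(4))
```

```text
[0.49624724 0.2966555  0.23110391] [[-8.297e-01  5.582e-01 -6.000e-04]
 [ 5.582e-01  8.297e-01  1.000e-04]
 [ 6.000e-04 -3.000e-04 -1.000e+00]]
```

View pics/d1.png

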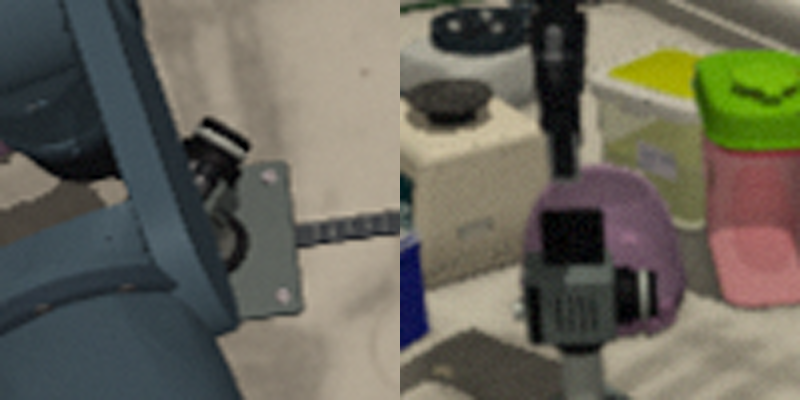

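The fin is at (573,237) in the scene half and the fingers hang straight above it. Now I'll go down and close.

Emit:
drive_effector(rows=[0, 0, 0.033, 0, 0, 0, 0.6, 0, 0, 0.066, 0, 0, 0, 0.6, 0, 0, 0.066, 0, 0, 0, 0.6, 0, 0, 0.066, 0, 0, 0, 0.0, 0, 0, 0.066, 0, 0, 0, 0.0, 0, 0, 0.066, 0, 0, 0, 0.0, 0, 0, 0.066, 0, 0, 0, 0.0, 0, 0, 0.066, 0, 0, 0, 0.0])

```text
time_s: 2.2
eef_pos: [0.4991, 0.2976, 0.1675]
eef_rot: [0.002, 0.292, 0.956, 0.003]
wrist_force: [4.6, 7.1, -0.0]
opening: 0.128
grasp_force: 60.1
```

In the tool's units: 0.894 rad / 4 = 0.2235.

Emit:
drive_effector(rows=[0, 0.003, 0, 0, 0, 0.0375, 0.0, 0, 0.003, 0, 0, 0, 0.075, 0.0, 0, 0.003, 0, 0, 0, 0.1125, 0.0, 0, 0.003, 0, 0, 0, 0.15, 0.0, 0, 0.003, 0, 0, 0, 0.1875, 0.0, 0, 0.003, 0, 0, 0, 0.2235, 0.0, 0, 0.003, 0, 0, 0, 0.2235, 0.0, 0, 0.003, 0, 0, 0, 0.2235, 0.0])

```text
time_s: 3.2
eef_pos: [0.4983, 0.2972, 0.1675]
eef_rot: [0.0, 0.677, 0.736, -0.001]
wrist_force: [-7.2, -7.6, 10.5]
opening: 0.132
grasp_force: 61.8
```

Run:
```python
from h import *
print(tool()[0],tool()[1].as_matrix().round(4)); o=ctrl.get_obs();print(o["q"],o["torque"],o["wrist_force"])
```

```text
[0.49833883 0.29722897 0.16747714] [[-0.0828  0.9966 -0.0011]
 [ 0.9966  0.0828 -0.002 ]
 [-0.0019 -0.0013 -1.    ]]
[ 3.34232435e-01  2.57338269e-01  1.65041492e+00 -1.64742797e-03
  1.23559090e+00  2.51871446e-01] [-1.10776612  1.36812614 -0.08225914] [-7.2065772  -7.58032308 10.54255627]
```

Emit:
drive_effector(rows=[0, 0, 0, 0, 0, 0, 0.5, 0, 0, 0, 0, 0, 0, 0.5, 0, 0, -0.06, 0, 0, 0, 0.5, 0, 0, -0.12, 0, 0, 0, 0.5, 0.06, 0, -0.12, 0, 0, 0, 0.6, 0.12, 0, -0.12, 0, 0, 0, 0.6, 0.18, 0, -0.12, 0, 0, 0, 0.6, -0.24, 0, -0.12, 0, 0, 0, 0.6, -0.24, 0, -0.12, 0, 0, 0, 0.6], quiet=true)

```text
ok
```

Emit:
drive_effector(rows=[-0.38, 0, 0.03, 0, 0, 0, 0.6, -0.38, 0, 0.03, 0, 0, 0, 0.6, -0.38, 0, 0.03, 0, 0, 0, 0.6, -0.38, 0, 0.03, 0, 0, 0, 0.6, -0.38, 0, 0.03, 0, 0, 0, 0.6, -0.38, 0, 0.03, 0, 0, 0, 0.6, -0.38, 0, 0.03, 0, 0, 0, 0.6])

```text
time_s: 5.2
eef_pos: [0.5261, -0.0295, 0.2552]
eef_rot: [0.0, 0.679, 0.734, -0.0]
wrist_force: [-0.6, -0.1, -0.2]
opening: 0.594
grasp_force: 0.0
```

Run:
```python
from h import *
import cv2
print(tool()[0],tool()[1].as_matrix().round(4))
t=vision.camera("top");cv2.imwrite("pics/t2.png",t);cv2.imwrite("pics/s2.png",vision.camera("scene"))
f=lambda im,x,y,w,h,k:cv2.resize(im[y:y+h,x:x+w],None,fx=k,fy=k,interpolation=cv2.INTER_CUBIC)
cv2.imwrite("pics/c3.png",f(t,190,170,100,70,8))
```

```text
[ 0.52613402 -0.02950961  0.25515397] [[-7.74e-02  9.97e-01  1.00e-04]
 [ 9.97e-01  7.74e-02 -8.00e-04]
 [-8.00e-04  1.00e-04 -1.00e+00]]
```

View pics/c3.png

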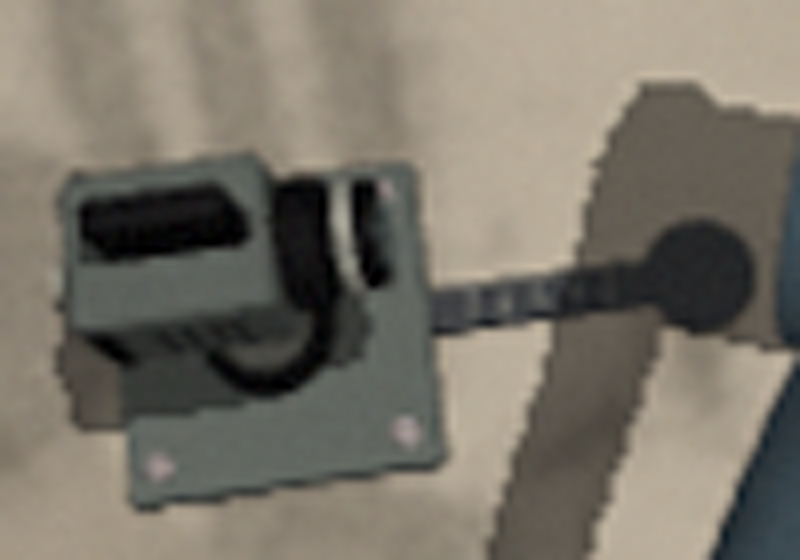

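The head now points along the rail: its edges have slope about -0.146, the same as the plate edge. On to the pipette.

In the tool's units: 0.018 rad / 4 = 0.0045.

Emit:
drive_effector(rows=[-0.18, -0.149, 0.155, 0, 0, 0.0045, 0.5, -0.18, -0.149, 0.155, 0, 0, 0.0045, 0.5, -0.18, -0.149, 0.155, 0, 0, 0.0045, 0.5, -0.18, -0.149, 0.155, 0, 0, 0.0045, 0.5, -0.18, -0.149, 0.155, 0, 0, 0.0045, 0.5, -0.18, -0.149, 0.155, 0, 0, 0.0045, 0.5, -0.18, -0.149, 0.155, 0, 0, 0.0045, 0.5, -0.18, -0.149, 0.155, 0, 0, 0.0045, 0.5])

```text
time_s: 6.3
eef_pos: [0.3937, -0.2166, 0.1013]
eef_rot: [0.001, 0.683, 0.73, 0.0]
wrist_force: [0.8, -0.5, 0.3]
opening: 0.501
grasp_force: 0.0
```

Run:
```python
from h import *
import cv2
print(tool()[0],tool()[1].as_matrix().round(4))
s=vision.camera("scene")
f=lambda im,x,y,w,h,k:cv2.resize(im[y:y+h,x:x+w],None,fx=k,fy=k,interpolation=cv2.INTER_CUBIC)
cv2.imwrite("pics/s3.png",f(s,290,220,130,130,4.5))
```

```text
[ 0.39371125 -0.21664604  0.10126397] [[-0.0672  0.9977  0.0015]
 [ 0.9977  0.0672 -0.001 ]
 [-0.0011  0.0014 -1.    ]]
```

View pics/s3.png

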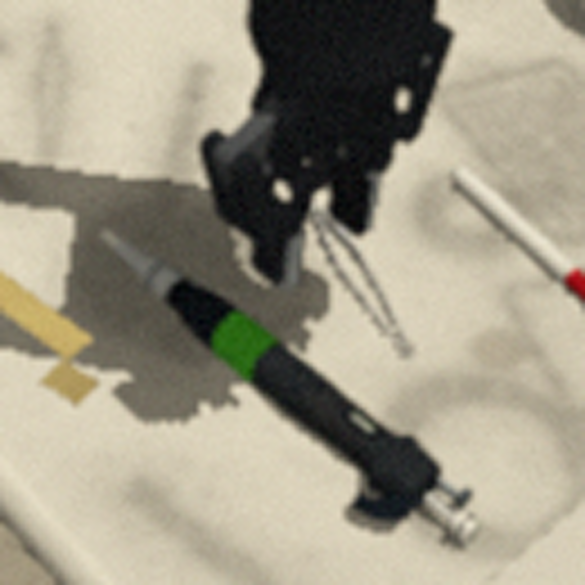

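The gripper hangs over the handle between tip and hook, and the forceps lie clear to the right. Lowering most of the way.

Emit:
drive_effector(rows=[0, 0, 0.04, 0, 0, 0, 0.5, 0, 0, 0.075, 0, 0, 0, 0.5, 0, 0, 0.075, 0, 0, 0, 0.5, 0, 0, 0.075, 0, 0, 0, 0.5])

```text
time_s: 6.85
eef_pos: [0.3933, -0.2177, 0.0265]
eef_rot: [0.001, 0.683, 0.73, 0.0]
wrist_force: [-0.4, 0.3, -0.3]
opening: 0.495
grasp_force: 0.0
```

Run:
```python
from h import *
import cv2
print(tool()[0],tool()[1].as_matrix().round(4))
```

```text
[ 0.3933342  -0.21774609  0.02650383] [[-0.0657  0.9978  0.0012]
 [ 0.9978  0.0657 -0.001 ]
 [-0.0011  0.0011 -1.    ]]
```

In the tool's units: 0.006 rad / 4 = 0.0015.

Emit:
drive_effector(rows=[-0.0025, -0.0017, 0.012, 0, 0, 0.0015, 0.5, -0.0025, -0.0017, 0.0235, 0, 0, 0.0015, 0.5, -0.0025, -0.0017, 0.0235, 0, 0, 0.0015, 0.5, -0.0025, -0.0017, 0.0235, 0, 0, 0.0015, 0.0, -0.0025, -0.0017, 0.0235, 0, 0, 0.0015, 0.0, -0.0025, -0.0017, 0.0235, 0, 0, 0.0015, 0.0, -0.0025, -0.0017, 0.0235, 0, 0, 0.0015, 0.0])

```text
time_s: 7.72
eef_pos: [0.3911, -0.2202, 0.0021]
eef_rot: [0.0, 0.686, 0.728, -0.0]
wrist_force: [-0.4, 0.4, 2.6]
opening: 0.247
grasp_force: 59.3
```

Run:
```python
from h import *
print(tool()[0],tool()[1].as_matrix().round(4))
```

```text
[ 0.39105174 -0.22020423  0.00206511] [[-5.890e-02  9.983e-01  5.000e-04]
 [ 9.983e-01  5.890e-02 -5.000e-04]
 [-5.000e-04  4.000e-04 -1.000e+00]]
```

Emit:
drive_effector(rows=[0, 0, -0.03, 0, 0, 0, 0.0, 0, 0, -0.06, 0, 0, 0, 0.0, 0, 0, -0.09, 0, 0, 0, 0.0, 0, 0, -0.117, 0, 0, 0, 0.0, 0, 0, -0.117, 0, 0, 0, 0.0, 0, 0, -0.117, 0, 0, 0, 0.0])

```text
time_s: 8.48
eef_pos: [0.3902, -0.2195, 0.1178]
eef_rot: [-0.001, 0.686, 0.728, 0.0]
wrist_force: [-0.2, -0.1, -2.0]
opening: 0.246
grasp_force: 59.0
```

Run:
```python
from h import *
p,r=tool();print(p,r.as_matrix().round(4))
# move so that tip lands short of view spot by 60 mm, tip dir = rail
dr=np.array([np.cos(-1.486),np.sin(-1.486),0])
for s in(.06,0):
    tgt=np.array([.498,.297,0])+dr*(.150+.143+s); tgt[2]=p[2]
    print(s,tgt,r.inv().apply(tgt-p))
```

```text
[ 0.3902443  -0.21946744  0.11775643] [[-0.0589  0.9983 -0.001 ]
 [ 0.9983  0.0589  0.001 ]
 [ 0.0011 -0.001  -1.    ]]
0.06 [ 0.52789724 -0.05473165  0.11775643] [1.56342652e-01 1.47116231e-01 2.38660908e-05]
0 [0.52281556 0.00505277 0.11775643] [2.16322547e-01 1.45564441e-01 8.84981472e-05]
```

In the tool's units: -0.026 rad / 4 = -0.0065.

Emit:
drive_effector(rows=[0.05, 0.05, 0, 0, 0, 0, 0.0, 0.1, 0.1, 0, 0, 0, -0.0065, 0.0, 0.13, 0.13, 0, 0, 0, -0.0065, 0.0, 0.156, 0.147, -0.001, 0, 0, -0.0065, 0.0, 0.156, 0.147, -0.001, 0, 0, -0.0065, 0.0, 0.156, 0.147, -0.001, 0, 0, -0.0065, 0.0, 0.156, 0.147, -0.001, 0, 0, -0.0065, 0.0])

```text
time_s: 9.35
eef_pos: [0.5275, -0.0565, 0.1192]
eef_rot: [-0.001, 0.677, 0.736, -0.0]
wrist_force: [-0.0, 0.1, -0.9]
opening: 0.252
grasp_force: 59.1
```

Run:
```python
from h import *
import cv2
print(tool()[0],tool()[1].as_matrix().round(4))
s=vision.camera("scene");t=vision.camera("top")
f=lambda im,x,y,w,h,k:cv2.resize(im[y:y+h,x:x+w],None,fx=k,fy=k,interpolation=cv2.INTER_CUBIC)
cv2.imwrite("pics/s4.png",np.vstack([f(s,240,130,160,60,5),f(t,230,165,160,60,5)]))
```

```text
[ 0.52753862 -0.05651169  0.11916472] [[-8.350e-02  9.965e-01 -1.200e-03]
 [ 9.965e-01  8.350e-02  2.000e-04]
 [ 3.000e-04 -1.200e-03 -1.000e+00]]
```

View pics/s4.png

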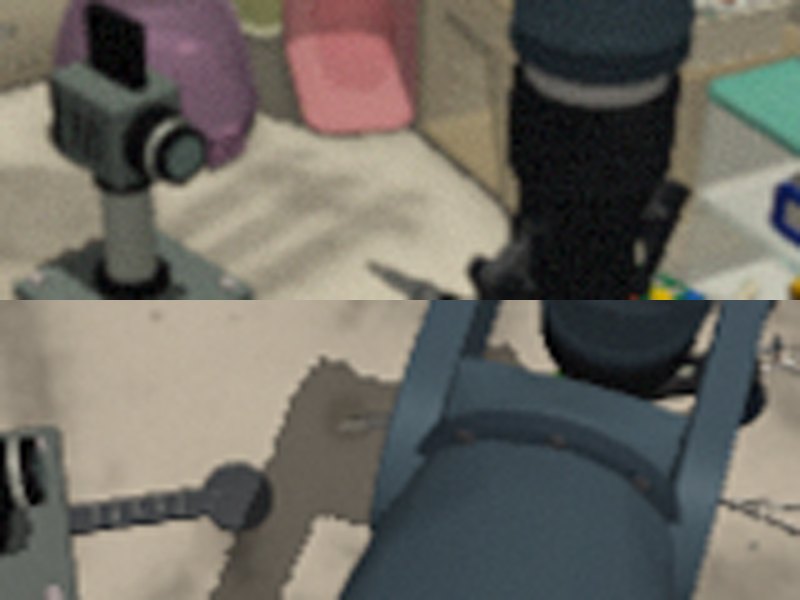

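The tip is at crop (368,262) in the scene half and (340,426) in the top half. The glass centre is at about (183,157) in the scene half.

Create tri.py:
```python
from h import *
from scipy.optimize import least_squares
def tri(s,t): 
    r=least_squares(lambda P:np.r_[px("scene",P)-s,px("top",P)-t],[.5,.1,.1]); return r.x.round(4),r.fun.round(2)
```

Run:
```python
from tri import *
g=lambda u,v,x,y,k:np.array([x+(u+.5)/k-.5,y+(v+.5)/k-.5])
print(tri(g(368,262,240,130,5),g(340,126,230,165,5)))
dr=np.array([np.cos(-1.486),np.sin(-1.486),0])
p,r=tool();print("expected tip",p-np.array([0,0,-.009])+r.apply([.143,0,0]))
A=np.array([.498,.297,.128]);print("lens exp px",px("scene",A+.06*dr)," seen",g(183,157,240,130,5))
print("view",A+.15*dr)
```

```text
(array([0.5146, 0.0843, 0.1318]), array([ 0.64, -0.13, -0.3 ,  0.56]))
expected tip [0.51598965 0.08596592 0.12861724]
lens exp px [277.50687179 161.89546455]  seen [276.2 161. ]
view [0.51070421 0.14753896 0.128     ]
```

Run:
```python
from tri import *
p,r=tool();E=p-np.array([0,0,-.009])+r.apply([.143,0,0])
print(px("scene",E),"seen",240+368.5/5-.5,130+262.5/5-.5,px("top",E),"seen",230+340.5/5-.5,165+126.5/5-.5)
# whole pipette points in scene: front of handle etc. for level check
print(r.inv().apply(np.array([.51070421,.14753896,.128])-E), np.arctan2(*r.as_matrix()[[1,0],1]))
```

```text
[313.81776929 182.44606564] seen 313.2 182.0 [296.68891492 190.19467862] seen 297.6 189.8
[ 0.06179931 -0.00013617  0.00061847] 0.08342350618184516
```

In the tool's units: -0.001 rad / 4 = -0.0003.

Emit:
drive_effector(rows=[0.02, 0, 0, 0, 0, -0.0003, 0.0, 0.04, 0, 0, 0, 0, -0.0003, 0.0, 0.055, 0, 0.0005, 0, 0, -0.0003, 0.0, 0.0625, 0, 0.0005, 0, 0, -0.0003, 0.0, 0.0625, 0, 0.0005, 0, 0, -0.0003, 0.0, 0.0625, 0, 0.0005, 0, 0, -0.0003, 0.0, 0.0625, 0, 0.0005, 0, 0, -0.0003, 0.0, 0.0625, 0, 0.0005, 0, 0, -0.0003, 0.0])

```text
time_s: 10.45
eef_pos: [0.5231, 0.0063, 0.1193]
eef_rot: [0.0, 0.676, 0.737, -0.0]
wrist_force: [-0.9, 0.3, -1.6]
opening: 0.253
grasp_force: 59.1
```

Run:
```python
from h import *
import cv2
p,r=tool();E=p-np.array([0,0,-.009])+r.apply([.143,0,0]);print(E,r.as_matrix().round(4),px("scene",E),px("top",E))
s=vision.camera("scene");t=vision.camera("top")
f=lambda im,x,y,w,h,k:cv2.resize(im[y:y+h,x:x+w],None,fx=k,fy=k,interpolation=cv2.INTER_CUBIC)
cv2.imwrite("pics/s5.png",np.vstack([f(s,240,140,130,55,6),f(t,210,170,130,45,6)]))
```

```text
[0.51093392 0.14875234 0.12828461] [[-0.0853  0.9964  0.    ]
 [ 0.9964  0.0853 -0.    ]
 [-0.      0.     -1.    ]] [298.08447201 173.4806791 ] [272.46615181 193.63106607]
```

View pics/s5.png

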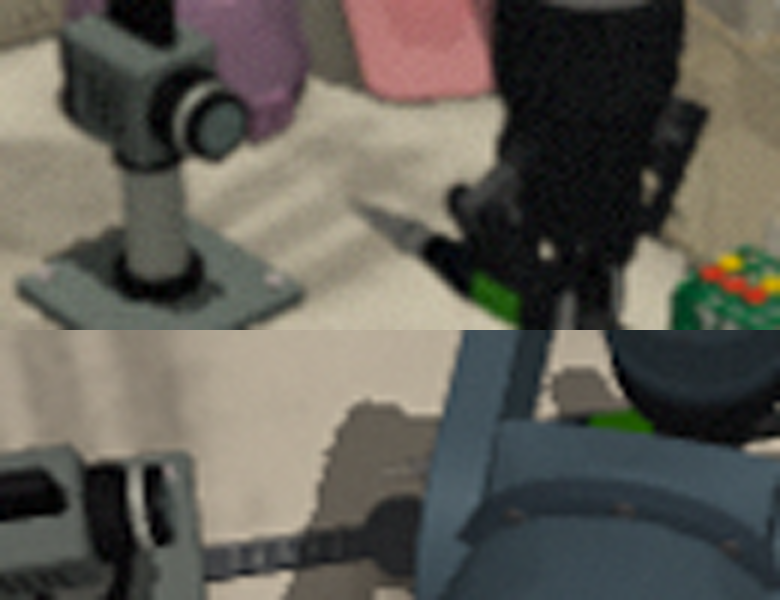

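The tip is at scene crop (352,202) and top crop (383,470). Both are within about 1 px of where the target predicts, and the pipette is level and aimed at the lens. Handing in.

```bash
python3 -c "
from bench import ctrl, vision, hand_in
print(abs(ctrl.get_obs()['dq']).max());print(hand_in())"
```

```text
0.0015674985559171197
the job is handed in; nothing more can be done
None
```

The camera head is turned along its rail, and the arm is holding the pipette level over the disc at lens height with its tip pointing at the lens, about 1–2 mm from the target by my measurement; the job is handed in (no verdict was returned).

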